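Make up a relief-carving kit and a whittling kit

ROBOT

A 6-joint arm with a two-finger parallel gripper is mounted at the origin on the work surface. World frame = base frame: x ahead of the robot, y to its left, z up, the work surface at z = 0. Lengths are in m, angles in degrees, forces in N, time in s.
With the tool pointing down it reaches from about 0.375 to 0.9 m from the base axis. Payload 3.1 kg.
Tool frame: the origin (TCP) lies on the centre line of the jaws, within the pads' length; the fingertips stand 25 mm ahead of it and the grasp point (between the pads) lies 6 mm ahead of it; z points along the fingers, y is the line along which they close (so a half turn about z gives the same grasp; the last joint's range is limited). The gripper opens to 87 mm and grips with 3 to 60 N. Pads are 19 mm wide; open, the fingers measure 117 mm over their backs; the gripper's body (75 mm by 190 mm) begins 51 mm behind the grasp point.
Start: joints at [-80.3, 30.224, 82.088, -0, 67.689, -10.227], TCP at [0.213, -0.588, 0.248] pointing down, gripper open.
Joint ranges: [-176.69, 176.69], [-43.24, 126.21], [12.49, 139.97], [-82, 262], [0, 151.66], [-163.58, 163.58]. Speed limits (degrees/s): [159.86, 159.86, 180, 180, 180, 180].

INTERFACE

Orientations are given as a 3x3 rotation matrix whose columns are the frame's x, y, z axes.
In Python, from rig import * gives the robot as it stands.
- The arm moves only by the tool step_arm, never from a script. Its argument "steps" is a list of rows, each a list of 7 numbers: the shift along the tool's x, y, z normalised to -1 to 1, where 1 is 0.3 m, then the turn, a rotation vector about the tool's x, y, z normalised to -1 to 1, where 1 is 45 degrees, then the gripper's target within -1 to 1 (shut at 1, half-way at 0, fully open at -1). A call has 1 to 8 rows; each row is the pose to reach, as a shift and turn from the pose commanded when the call began, along the tool's axes at that moment; what a row does not reach only later rows make up. A row lasts 1/12 s, in which the tool goes at most 41.7 mm and 7.16 degrees, less where a joint would pass 70% of its speed; a pose out of reach is approached as far as the arm can. A call with a number of a shift or a turn outside -1 to 1 is refused whole. A call with a gripper value outside its range is refused whole. The fingers move at their own pace and stop on an object; the grip force is fixed at half the most. Time passes only in rows, so rows that repeat a pose let the fingers close. It gives the time, the measured TCP pose, the force, the opening and the grip force at its end, in the units of the state.
- read_state(): the state, without advancing time (a new reading comes with each control period).
- capture(name): name is "scene" or "top" or "wrist"; returns a dict with "image" (384x512x3 uint8, red, green, blue), "vertical_fov" (degrees; the focal length in pixels is half the picture's height over the tangent of half this angle, whatever the lens; pixels are square), "cx", "cy" (the principal point, pixels), "world_from_camera" (4x4, takes a point from camera to world coordinates); the wrist camera has in their place "T_tool_cam" (4x4, takes a point from camera to tool coordinates, whose origin is the TCP and whose axes are the flange's). Camera axes: x right, y down, z forward; pixel columns grow to the right and rows downward; lengths in m; the calibration is good to about 2 mm. A picture is of the moment at which its call begins: read the wrist's pose just before it. There is no depth.
- hand_in(): hands the job in; it is judged then, once.
The state is a dict: "time_s": time; "joint_positions": joint angles; "qvel": joint speeds; "tau": joint torques, N m; "position": TCP position; "tcp_rot": TCP orientation; "force": force on the tool from outside, world axes, zero at the start; "moment": the same for the moment, N m; "opening": opening from 0.0 (shut) to 1.0 (fully open); "grasp_force": force on a finger pad.
Only numpy, scipy, OpenCV 4.12 (cv2) and the standard library are available. Lean on these libraries where they do the work, as an engineer would, in place of code of your own. Each camera call takes 0.05 s, during which the arm holds its last target. There are 200 camera calls.

TASK

Make up the two class kits from the stock on the carving bench. Relief kit, in the squarish three-compartment tray: the gouge in the long compartment, the flat panel in the larger of the other two and the honing block in the smaller; whittling kit, in the long narrow tray: the knife in the long compartment and the square block standing on end in the short one. Set each thing down gently (no dropping), lying flat and wholly inside its compartment, and leave the broad flat chisel and the round blank where they are.

Things in the scene. Friction and masses are not known exactly. Their poses are not given: they have to be found in the camera images.
- gouge_mid (a point): Gouge: the shorter of the two octagonal-handled tools, 150 mm long, 90 g. Point at mid-length on its axis, 13 mm above the bench; x along the tool to the blade, z up. Dark handle 26 mm across, from 75 mm behind the point to 17 mm ahead, then brass ferrule, thin neck, channel blade 14 mm wide. Balances within 10 mm of the point: grip there, across y. May lie either way round in its compartment.
- knife_mid (a point): Carving knife lying flat, 150 mm long, 70 g. Point at mid-length, 10 mm above the bench; x along the knife to the blade tip, z up. Pale flat handle 28 mm wide (y), 20 mm thick, from 75 mm behind the point to 17 mm ahead, then a thin blade 14 mm wide. Balances within 10 mm of the point: grip there, across y. May lie either way round in its compartment.
- chisel_mid (a point): Broad flat chisel, not in either kit, to be left alone: the longest of the three tools, 200 mm long, dark octagonal handle 26 mm across (from 100 mm behind this point to 25 mm ahead), flat steel blade 30 mm wide. This point is at mid-length on its axis, 13 mm above the bench; x runs along it towards the blade.
- panel_mid (a point): Flat panel: a pale plain rectangular wood blank lying flat, 80 mm (x) by 58 mm (y) by 24 mm high, about 60 g. This point is its centre, 12 mm above the bench; z up.
- hone_mid (a point): Honing block: a wooden bar with a 5 mm dark leather-like top, 80 mm (x) by 36 mm (y) by 28 mm high, about 60 g. This point is its centre, 14 mm above the bench; z up.
- block_mid (a point): Square block: a pale wood blank standing on end, 45 mm (x) by 45 mm (y) by 60 mm high, about 60 g. This point is its centre, 30 mm above the bench; z up.
- roundel_mid (a point): Round blank, not in either kit, to be left alone: a pale wood cylinder standing on end, 48 mm in diameter, 55 mm high. This point is its centre.
- square_tray: Squarish fixed plywood tray, dark rims, 212 (x) x 194 (y) mm outside. Origin: centre of its underside on the bench, z up. Floor top 6 mm up; rims and dividers 6 mm thick, tops 16 mm up. Compartments (inside size; centre): gouge's long one 200 x 76 mm along x; x 0, y +53. Panel's larger one 110 (x) x 100 (y); x -45, y -41. Honing block's smaller one 84 (x) x 100 (y); x +58, y -41 mm.
- narrow_tray: Long narrow fixed plywood tray, dark rims, 290 (x) x 88 (y) mm outside. Origin: centre of its underside on the bench, z up. Floor top 6 mm up; rims and divider 6 mm thick, tops 16 mm up. Compartments (inside size; centre): knife's long one 176 (x) x 76 (y) mm; x -51, y 0. Block's short one 96 (x) x 76 (y); x +91, y 0 mm.
Not all that is in view belongs to the job. Of the things shaped like the part that bears hone_mid, the wooden one is meant. What is shaped like the part that bears gouge_mid but pink is not meant.

How it is judged (in metres and radians):
At the end, for the whole second after the job is handed in: Gouge, panel and honing block lie in their own compartments of the square tray, knife and upright block in theirs of the narrow tray: on its floor (height within 4 mm), level within 6 degrees, wholly inside, at rest; chisel and round blank within 30 mm of where they began (x of gouge_mid in the frame of square_tray between -0.035 and 0.035 m and y of gouge_mid in the frame of square_tray between 0.02 and 0.086 m and z of gouge_mid in the frame of square_tray between 0.014 and 0.024 m and angle between gouge_mid's own x axis and vertical between 1.46 and 1.68 rad and x of panel_mid in the frame of square_tray between -0.08 and -0.01 m and y of panel_mid in the frame of square_tray between -0.071 and -0.011 m and z of panel_mid in the frame of square_tray between 0.014 and 0.022 m and angle between each of panel_mid, hone_mid, block_mid's own z axis and vertical below 0.12 rad and x of hone_mid in the frame of square_tray between 0.03 and 0.086 m and y of hone_mid in the frame of square_tray between -0.077 and -0.005 m and z of hone_mid in the frame of square_tray between 0.016 and 0.024 m and x of knife_mid in the frame of narrow_tray between -0.074 and -0.028 m and y of knife_mid in the frame of narrow_tray between -0.033 and 0.033 m and z of knife_mid in the frame of narrow_tray between 0.012 and 0.021 m and angle between knife_mid's own x axis and vertical between 1.46 and 1.68 rad and x of block_mid in the frame of narrow_tray between 0.059 and 0.123 m and y of block_mid in the frame of narrow_tray between -0.022 and 0.022 m and z of block_mid in the frame of narrow_tray between 0.032 and 0.04 m and linear speed of each of gouge, panel, hone, knife, block below 0.02 m/s and distance of each of chisel_mid, roundel_mid from where it was at the start of the episode below 0.03 m); the robot touches nothing.
It fails at once if the broad chisel or the round blank is moved more than 30 mm (distance of any of chisel_mid, roundel_mid from where it was at the start of the episode above 0.03 m).
It fails at once if a kit item is dropped or flung: near the bench (its middle below 60 mm) faster than 0.8 m/s ((height (world z) of gouge_mid below 0.06 m and linear speed of gouge above 0.8 m/s) or (height (world z) of panel_mid below 0.06 m and linear speed of panel above 0.8 m/s) or (height (world z) of hone_mid below 0.06 m and linear speed of hone above 0.8 m/s) or (height (world z) of knife_mid below 0.06 m and linear speed of knife above 0.8 m/s) or (height (world z) of block_mid below 0.06 m and linear speed of block above 0.8 m/s)).
It also fails if it takes over 120 s, if anything falls off the work surface, if the arm or the gripper's body presses on something with over 40 N, if the wrist force passes 120 N, or if a joint passes its speed limit or range.

## Working session

There is one attempt and no reset: what is moved stays moved. The work goes in short steps, Python scripts to look and compute and a tool call to move; the robot and the scene stay as the last step left them, time stands still between calls to the robot, and variables do not carry over. Pictures are saved under pics/ and viewed, at most 14 in all, crops included, and the job is handed in when it is done.

Besides the shell and the picture viewer there is one more tool, called after "Call:" as name(argument=value, ...) on one line, values as JSON. step_arm: Moves the arm, as the interface text tells. Scaled input: -1 to 1 covers 0.3 m each way for a shift and 45 degrees each way for a turn. Its arguments: {"type":"object","properties":{"steps":{"type":"array"}},"required":["steps"]}

```bash
ls; mkdir -p pics; python3 - <<'E'
from rig import *
import cv2,pickle
d={}
for n in ("top","scene"):
    c=capture(n); d[n]=c
    cv2.imwrite(f"pics/{n}0.png",cv2.resize(c["image"][:,:,::-1],(800,600),interpolation=cv2.INTER_CUBIC))
    print(n,c["vertical_fov"],c["cx"],c["cy"],c["world_from_camera"].tolist() if hasattr(c["world_from_camera"],'tolist') else c["world_from_camera"])
pickle.dump(d,open("d0.pkl","wb"))
print(read_state())
E
```

```text
pics
top 45.751909110927656 257.01850048686447 200.21992304059467 [[0.0038457855035754504, -0.996473353107002, 0.08382163492528973, 0.3612774949730579], [-0.9999769092185249, -0.0033625511869160795, 0.005905444884290661, 0.006447320975994663], [-0.005602763927430411, -0.08384241049256297, -0.9964632754091693, 1.6912745673834224], [0.0, 0.0, 0.0, 1.0]]
scene 50.66129920925497 260.05820932834166 193.27474118717944 [[-0.0521105507604908, 0.8595162801332162, -0.5084449377124296, 1.1690516654973964], [0.9985738916676385, 0.03893126421914376, -0.036531350180992204, 0.07867293517462987], [-0.011604886004841577, -0.5096235089281669, -0.8603192464245798, 1.1479276972417694], [0.0, 0.0, 0.0, 1.0]]
{'time_s': 0.1, 'joint_positions': array([-8.02989634e+01,  3.02742973e+01,  8.21489742e+01, -1.82078898e-03,
        6.76868477e+01, -1.02278084e+01]), 'qvel': array([ 0.02975413, -0.02045211, -0.17408453, -0.03585452, -0.07495305,
        0.04686176]), 'tau': array([-4.74241697e-04, -4.40986240e+01, -1.77150500e+01,  6.35252707e-02,
        5.34019223e-02, -4.43937529e-05]), 'position': array([ 0.21294497, -0.58696711,  0.24666275]), 'tcp_rot': array([[ 9.40112580e-01,  3.40863921e-01, -3.52840016e-04],
       [ 3.40863960e-01, -9.40110733e-01,  1.88950546e-03],
       [ 3.12355555e-04, -1.89661830e-03, -9.99998153e-01]]), 'force': array([-0.74651431, -0.46862707, -0.14240445]), 'moment': array([-0.00801918, -0.00786324, -0.00504835]), 'grasp_force': 0.0, 'opening': 1.0002678059418806}
```

View pics/top0.png

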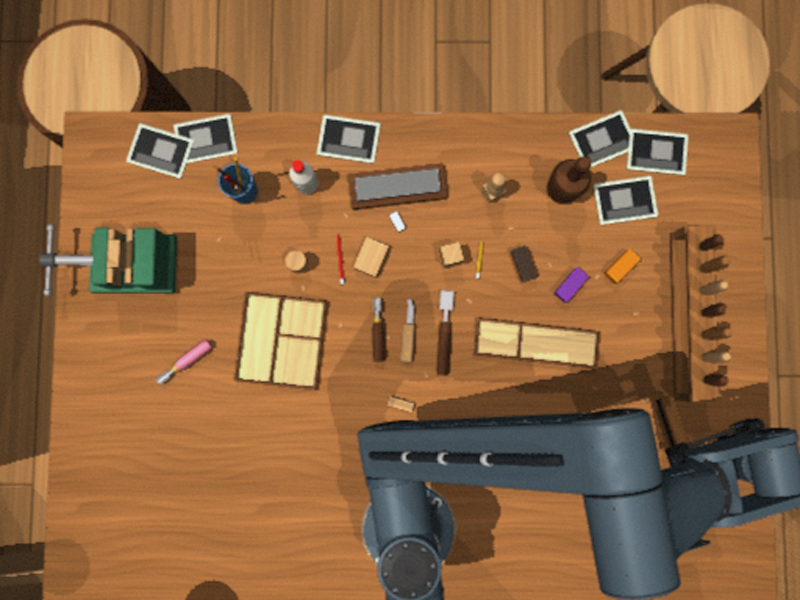

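View pics/scene0.png

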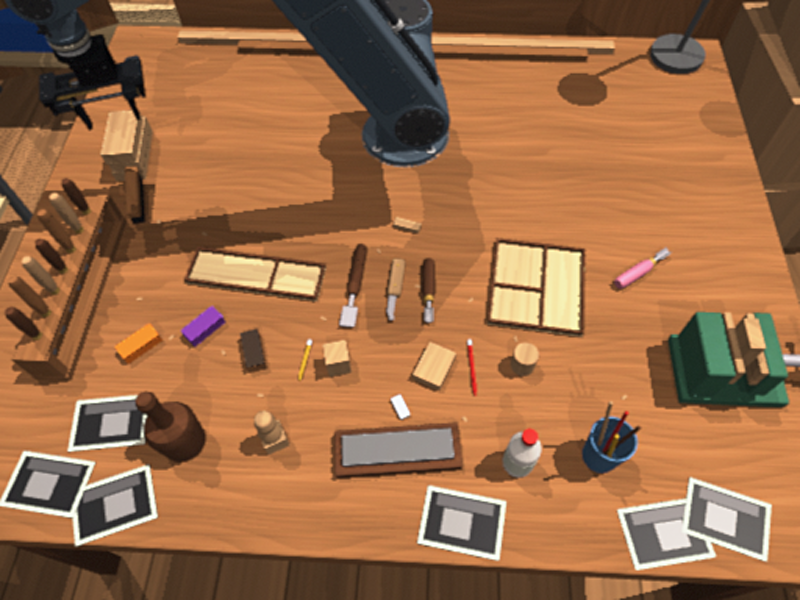

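The top view (800x600, up = +x, left = +y) shows the square tray at (283,340) and the narrow tray at (537,342). The gouge is at (378,330), the knife at (409,332) and the chisel at (445,333). The panel is at (372,257), the square block at (453,254), the dark-topped hone at (525,263) and the roundel at (295,261). Decoys are pink at (185,362) and purple and orange at right.

```bash
cat > h.py <<'E'
from rig import *
import numpy as np, cv2, pickle
def ray(K,T,u,v,z):
    f=192/np.tan(np.radians(K["vertical_fov"]/2))
    d=T[:3,:3]@np.array([(u-K["cx"])/f,(v-K["cy"])/f,1]); o=T[:3,3]
    return o+d*(z-o[2])/d[2]
def wristT(c,s):
    W=np.eye(4); W[:3,:3]=s["tcp_rot"]; W[:3,3]=s["position"]; return W@np.array(c["T_tool_cam"])
def proj(K,T,p):
    f=192/np.tan(np.radians(K["vertical_fov"]/2)); q=(np.asarray(p)-T[:3,3])@T[:3,:3]
    return q[...,:2]/q[...,2:]*f+[K["cx"],K["cy"]]
E
python3 - <<'E'
from h import *
d=pickle.load(open("d0.pkl","rb"))["top"];T=d["world_from_camera"]
for n,u,v,z in [("gouge",378,330,.013),("knife",409,332,.015),("chisel",445,333,.013),("panel",372,257,.024),("block",453,254,.06),("hone",525,263,.028),("roundel",295,261,.055),("sq",283,340,.016),("nar",537,342,.016)]:
    print(n,ray(d,T,u*.64,v*.64,z).round(3))
c=capture("wrist");print({k:v for k,v in c.items() if k!="image"})
E
```

```text
gouge [0.462 0.072 0.013]
knife [ 0.457 -0.001  0.015]
chisel [ 0.455 -0.086  0.013]
panel [0.634 0.087 0.024]
block [ 0.636 -0.103  0.06 ]
hone [ 0.62  -0.274  0.028]
roundel [0.619 0.265 0.055]
sq [0.437 0.296 0.016]
nar [ 0.434 -0.303  0.016]
{'vertical_fov': 67.89077644791622, 'cx': 254.2679204402557, 'cy': 192.772995102793, 'T_tool_cam': array([[ 4.49764467e-04, -9.70776922e-01, -2.39983260e-01,
         6.57023780e-02],
       [ 9.99999551e-01,  6.36800247e-04, -7.01826945e-04,
         3.50399623e-04],
       [ 8.34138800e-04, -2.39982837e-01,  9.70776773e-01,
        -1.35749907e-01],
       [ 0.00000000e+00,  0.00000000e+00,  0.00000000e+00,
         1.00000000e+00]])}
```

Call:
step_arm(steps=[[0.713, -0.333, -0.243, 0, 0, 0.442, -0.15], [0.713, -0.333, -0.243, 0, 0, 0.442, -0.15], [0.713, -0.333, -0.243, 0, 0, 0.442, -0.15], [0.713, -0.333, -0.243, 0, 0, 0.442, -0.15], [0.713, -0.333, -0.243, 0, 0, 0.442, -0.15], [0.713, -0.333, -0.243, 0, 0, 0.442, -0.15], [0.713, -0.333, -0.243, 0, 0, 0.442, -0.15], [0.713, -0.333, -0.243, 0, 0, 0.442, -0.15]])

```text
time_s: 0.82
position: [0.3815, -0.4193, 0.3212]
tcp_rot: [[1.0, 0.005, 0.001], [0.005, -1.0, -0.001], [0.001, 0.001, -1.0]]
force: [-0.6, 0.4, -0.4]
opening: 0.589
grasp_force: 0.0
```

Call:
step_arm(steps=[[0.333, -0.733, 0, 0, 0, 0, -0.15], [0.333, -0.733, 0, 0, 0, 0, -0.15], [0.333, -0.733, 0, 0, 0, 0, -0.15], [0.333, -0.733, 0, 0, 0, 0, -0.15], [0.333, -0.733, 0, 0, 0, 0, -0.15], [0.333, -0.733, 0, 0, 0, 0, -0.15], [0.333, -0.733, 0, 0, 0, 0, -0.15], [0.333, -0.733, 0, 0, 0, 0, -0.15]])

```text
time_s: 1.48
position: [0.4796, -0.2004, 0.3198]
tcp_rot: [[1.0, 0.003, -0.002], [0.003, -1.0, -0.0], [-0.002, 0.0, -1.0]]
force: [0.8, -0.5, 0.3]
opening: 0.576
grasp_force: 0.0
```

```bash
cat > w.py <<'E'
import sys
from h import *
s=read_state(); c=capture("wrist"); n=sys.argv[1]
pickle.dump((s,c),open(n+".pkl","wb"))
cv2.imwrite(f"pics/{n}.png",cv2.resize(c["image"][:,:,::-1],(800,600),interpolation=cv2.INTER_CUBIC))
print(s["position"].round(4),s["opening"])
E
python3 w.py w1
```

```text
[ 0.4796 -0.2004  0.3198] 0.5759184831850465
```

View pics/w1.png

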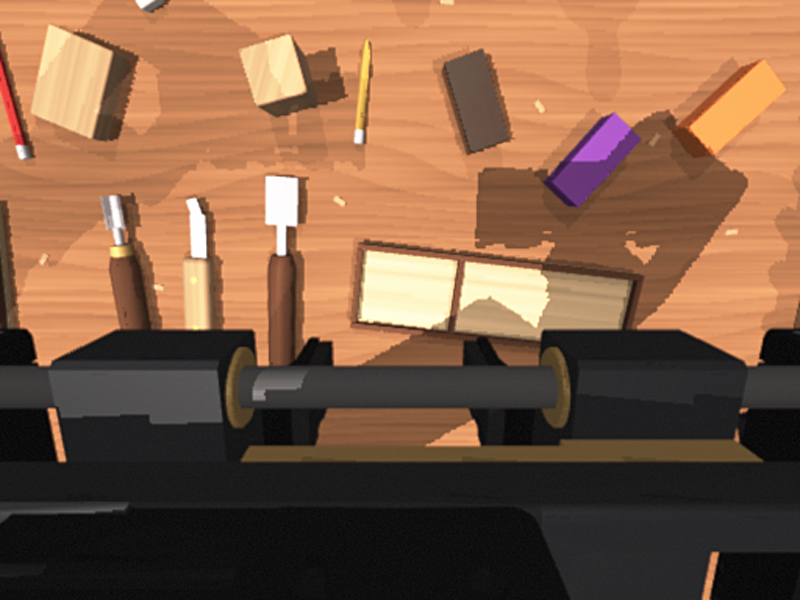

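Call:
step_arm(steps=[[0.0, -0.999, 0, 0, 0, 0, -0.15], [0.0, -0.999, 0, 0, 0, 0, -0.15], [0.0, -0.999, 0, 0, 0, 0, -0.15], [0.0, -0.999, 0, 0, 0, 0, -0.15], [0.0, -0.999, 0, 0, 0, 0, -0.15], [0.0, -0.999, 0, 0, 0, 0, -0.15], [0.0, -0.999, 0, 0, 0, 0, -0.15], [0.0, -0.999, 0, 0, 0, 0, -0.15]])

```text
time_s: 2.2
position: [0.4794, 0.1018, 0.3202]
tcp_rot: [[1.0, 0.002, -0.0], [0.002, -1.0, 0.002], [-0.0, -0.002, -1.0]]
force: [-0.1, -0.7, -1.1]
opening: 0.574
grasp_force: 0.0
```

```bash
python3 w.py w2
```

```text
[0.4794 0.1018 0.3202] 0.5737423728732133
```

View pics/w2.png

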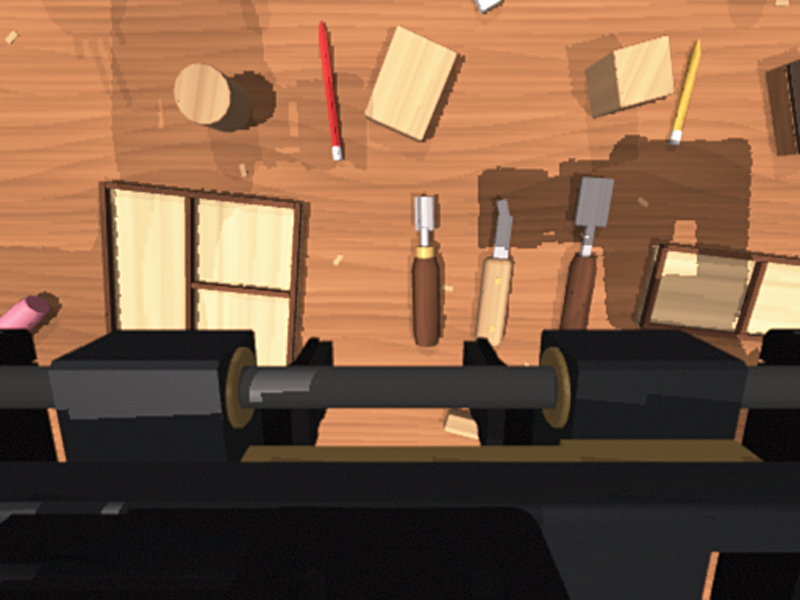

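The wrist pictures show everything: w1 has the hone at (477,102) and the narrow tray with its short compartment on the left. w2 has the panel at (413,82), the gouge at (426,270), the knife at (497,270) and the square tray at left with its long compartment on the left and the smaller one at top right. I'll fit the corners I read and check them with an overlay.

```bash
cat > m.py <<'E'
from h import *
def load(n):
    s,c=pickle.load(open(n+".pkl","rb")); return c,wristT(c,s)
A=load("w1");B=load("w2")
def P(v,u,w,z): return ray(v[0],v[1],u*.64,w*.64,z)
def rect(v,pts,z):
    p=np.array([P(v,*q,z)[:2] for q in pts]); c=p.mean(0)
    a=p[1]-p[0]+p[2]-p[3]; b=p[3]-p[0]+p[2]-p[1]
    print("   sides",np.linalg.norm(a)/2,np.linalg.norm(b)/2,"angs",np.degrees(np.arctan2(a[1],a[0])).round(1),np.degrees(np.arctan2(b[1],b[0])).round(1)); return c
def line(v,p,q,z):
    a,b=P(v,*p,z)[:2],P(v,*q,z)[:2]; d=b-a; return a,b,np.linalg.norm(d),np.degrees(np.arctan2(d[1],d[0]))
if __name__=="__main__":
    print("hone",rect(A,[(442,68),(484,50),(511,138),(470,154)],.028))
    print("panel",rect(B,[(399,26),(460,53),(421,138),(366,114)],.024))
    print("blockA",rect(A,[(240,49),(289,35),(307,92),(257,106)],.06))
    print("blockB",rect(B,[(618,55),(669,37),(673,98),(620,109)],.06))
    for n,p,q,z in [("gouge",(427,344),(425,197),.013),("knife",(490,343),(502,258),.02)]:
        a,b,l,th=line(B,p,q,z); print(n,a,b,l,th)
    a,b,l,th=line(A,(642,272),(360,241),.016); print("narrow x",a,b,l,th)
    a,b,l,th=line(B,(308,202),(106,182),.016); print("sq y",a,b,l,th)
    a,b,l,th=line(B,(293,362),(308,202),.016); print("sq x",a,b,l,th)
E
python3 m.py
```

```text
sides 0.03892419689499637 0.07692278319921622 angs -68.7 -158.8
hone [ 0.62071506 -0.27073263]
   sides 0.05580947418333289 0.07746115618109525 angs -111.8 156.1
panel [0.63772236 0.09065093]
   sides 0.04210589772024153 0.04365892808219464 angs -75.6 -164.8
blockA [ 0.63905863 -0.09931874]
   sides 0.04211558140496519 0.04347680317210916 angs -75.1 -169.0
blockB [ 0.63685036 -0.09804105]
gouge [0.38927699 0.07126874] [0.53939415 0.07605066] 0.15019330185605415 1.8245173626563105
knife [0.39308624 0.00682014] [ 4.81292153e-01 -3.04605610e-04] 0.0884931954652682 -4.617985249827506
narrow x [ 0.46705951 -0.44489846] [ 0.49703024 -0.1635607 ] 0.2829296389609723 83.91925248944278
sq y [0.53440396 0.18895471] [0.55248818 0.38123911] 0.19313292486644357 84.62717655133203
sq x [0.36976533 0.2122238 ] [0.53440396 0.18895471] 0.16627486155985402 -8.044576161164427
```

```bash
cat > ov.py <<'E'
from m import *
est=dict(hone=(.6207,-.2707,21.3),panel=(.6377,.0907,-23),block=(.638,-.0985,14),gouge=(.464,.0737,1.8),knife=(.468,.0008,-4.6),sq=(.438,.2965,-6.2),nar=(.4383,-.2996,83.9))
def rc(cx,cy,w,h,z): return np.array([[cx+a*w/2,cy+b*h/2,z] for a,b in((-1,-1),(1,-1),(1,1),(-1,1))])
shp=dict(hone=[rc(0,0,.08,.036,.028)],panel=[rc(0,0,.08,.058,.024)],block=[rc(0,0,.045,.045,.06)],gouge=[rc(-.029,0,.092,.026,.013),rc(.06,0,.03,.014,.013)],knife=[rc(-.029,0,.092,.028,.02)],
 sq=[rc(0,0,.212,.194,.016),rc(0,.053,.2,.076,.016),rc(-.045,-.041,.11,.1,.016),rc(.058,-.041,.084,.1,.016)],nar=[rc(0,0,.29,.088,.016),rc(-.051,0,.176,.076,.016),rc(.091,0,.096,.076,.016)])
def draw(img,K,T,s):
    im=cv2.resize(img[:,:,::-1],None,fx=s,fy=s,interpolation=cv2.INTER_CUBIC)
    for n,(x,y,a) in est.items():
        c,q=np.cos(np.radians(a)),np.sin(np.radians(a));R=np.array([[c,-q,0],[q,c,0],[0,0,1]])
        for r in shp[n]:
            p=proj(K,T,r@R.T+[x,y,0]); p=(p+.5)*s-.5
            cv2.polylines(im,[np.round(p*8).astype(int)],True,(255,255,0),1,cv2.LINE_AA,3)
    return im
if __name__=="__main__":
    d=pickle.load(open("d0.pkl","rb"))["top"]
    t=draw(d["image"],d,d["world_from_camera"],3)
    a=draw(A[0]["image"],*A,2.0);b=draw(B[0]["image"],*B,2.0)
    o=np.zeros((600,800,3),np.uint8)
    o[:300,:400]=a[10:310,400-200+100:700]; o[:300,400:]=b[0:300,380:780]
    o[300:,:400]=b[200:500,110:510]; o[300:,400:600]=t[540:840,440:640]; o[300:,600:]=t[580:880,910:1110]
    cv2.imwrite("pics/ov.png",o)
E
python3 ov.py
```

```text
(no output)
```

View pics/ov.png

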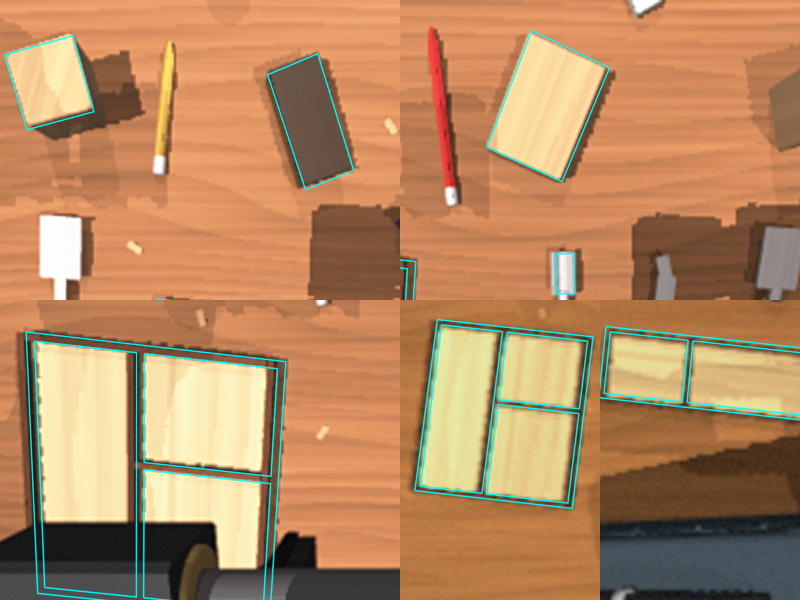

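The overlay fits to within about a pixel. I'm starting with the gouge.

Call:
step_arm(steps=[[-0.051, 0.094, 0.3, 0, 0, -0.04, -0.15], [-0.051, 0.094, 0.5, 0, 0, -0.04, -0.15], [-0.051, 0.094, 0.7, 0, 0, -0.04, -0.15], [-0.051, 0.094, 0.8, 0, 0, -0.04, -0.15], [-0.051, 0.094, 0.9, 0, 0, -0.04, -0.15], [-0.051, 0.094, 0.9, 0, 0, -0.04, -0.15], [-0.051, 0.094, 0.9, 0, 0, -0.04, -0.15], [-0.051, 0.094, 0.9, 0, 0, -0.04, -0.15]])

```text
time_s: 2.92
position: [0.4619, 0.0678, 0.0459]
tcp_rot: [[1.0, 0.028, -0.01], [0.028, -1.0, 0.0], [-0.01, -0.001, -1.0]]
force: [-1.0, 0.6, 0.1]
opening: 0.576
grasp_force: 0.0
```

```bash
python3 w.py g1
```

```text
[0.4619 0.0678 0.0459] 0.5764059113567132
```

View pics/g1.png

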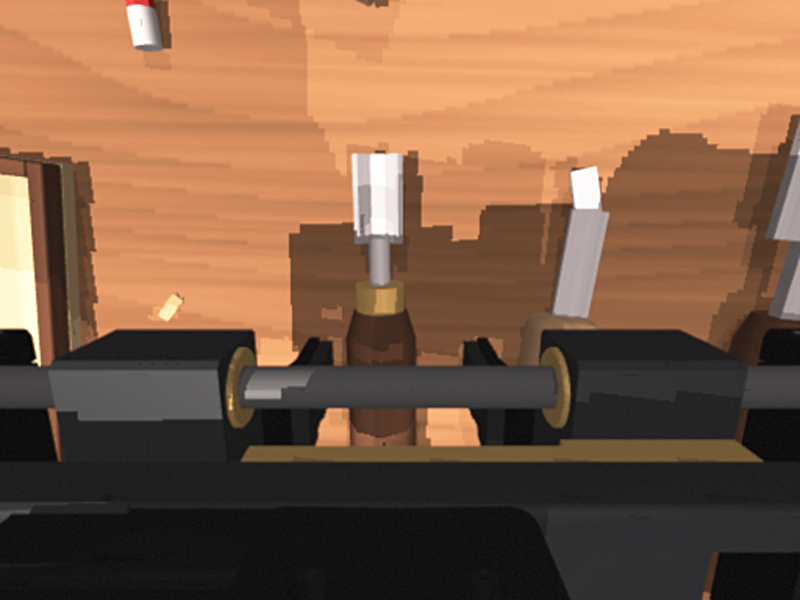

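The gouge axis is at column 381 against the jaw centre at 398, so it lies about 6 mm to +y of the jaws. The pose reading agrees. I'll correct, lower and close.

Call:
step_arm(steps=[[0.007, -0.02, 0.0, 0, 0, 0, -0.15], [0.007, -0.02, 0.053, 0, 0, 0, -0.15], [0.007, -0.02, 0.053, 0, 0, 0, -0.15], [0.007, -0.02, 0.053, 0, 0, 0, 1], [0.007, -0.02, 0.053, 0, 0, 0, 1], [0.007, -0.02, 0.053, 0, 0, 0, 1], [0.007, -0.02, 0.053, 0, 0, 0, 1], [0.007, -0.02, 0.053, 0, 0, 0, 1]])

```text
time_s: 3.63
position: [0.4668, 0.0768, 0.0354]
tcp_rot: [[0.999, 0.032, 0.002], [0.032, -0.999, -0.0], [0.002, 0.0, -1.0]]
force: [0.3, 0.2, 5.8]
opening: 0.299
grasp_force: 29.9
```

Call:
step_arm(steps=[[0, 0, -0.1, 0, 0, 0, 1], [0, 0, -0.2, 0, 0, 0, 1], [0, 0, -0.3, 0, 0, 0, 1], [0, 0, -0.3, 0, 0, 0, 1], [0, 0, -0.3, 0, 0, 0, 1]])

```text
time_s: 4.05
position: [0.4673, 0.0768, 0.1261]
tcp_rot: [[0.999, 0.032, 0.004], [0.032, -0.999, -0.0], [0.004, 0.0, -1.0]]
force: [0.1, -0.0, -0.3]
opening: 0.294
grasp_force: 29.9
```

```bash
python3 - <<'E'
from h import *
for i in range(3):
    s=read_state(); print(s["position"].round(4),s["tcp_rot"].round(3).tolist(),s["force"].round(1),s["opening"]*87,s["joint_positions"].round(2)); capture("top")
E
```

```text
[0.4673 0.0768 0.1261] [[0.999, 0.032, 0.004], [0.032, -0.999, -0.0], [0.004, 0.0, -1.0]] [ 0.1 -0.  -0.3] 25.607804969371156 [ -4.22  30.42 110.03  -0.    39.3   83.93]
[0.4662 0.0769 0.1249] [[0.999, 0.032, 0.001], [0.032, -0.999, -0.0], [0.001, 0.0, -1.0]] [-0.2  0.1 -0.7] 25.7217907729452 [ -4.23  30.55 110.1   -0.    39.3   83.93]
[0.4656 0.0769 0.1241] [[0.999, 0.032, -0.001], [0.032, -0.999, 0.0], [-0.001, -0.0, -1.0]] [ 0.   0.7 -0.1] 25.048234771577675 [ -4.23  30.63 110.13   0.    39.3   83.93]
```

Call:
step_arm(steps=[[-0.033, -0.908, 0, 0, 0, 0.178, 1], [-0.033, -0.908, 0, 0, 0, 0.178, 1], [-0.033, -0.908, 0, 0, 0, 0.178, 1], [-0.033, -0.908, 0, 0, 0, 0.178, 1], [-0.033, -0.908, 0, 0, 0, 0.178, 1], [-0.033, -0.908, 0, 0, 0, 0.178, 1], [-0.033, -0.908, 0, 0, 0, 0.178, 1], [-0.033, -0.908, 0, 0, 0, 0.178, 1]])

```text
time_s: 4.87
position: [0.4467, 0.3539, 0.1229]
tcp_rot: [[0.995, -0.102, -0.0], [-0.102, -0.995, 0.002], [-0.0, -0.002, -1.0]]
force: [0.7, -0.3, -0.4]
opening: 0.294
grasp_force: 29.9
```

```bash
python3 w.py g2
```

```text
[0.4467 0.3539 0.1229] 0.29384423785082026
```

View pics/g2.png

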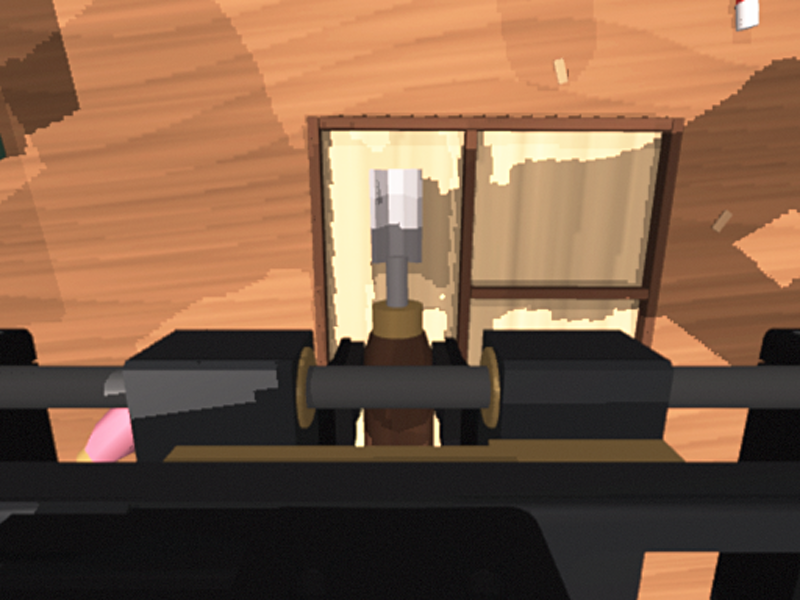

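The gouge at column 397 is centred over the long compartment, whose inside runs from 328 to 462. Lowering it.

Call:
step_arm(steps=[[0, 0, 0.1, 0, 0, 0, 1], [0, 0, 0.2, 0, 0, 0, 1], [0, 0, 0.24, 0, 0, 0, 1], [0, 0, 0.26, 0, 0, 0, 1], [0, 0, 0.265, 0, 0, 0, 1], [0, 0, 0.265, 0, 0, 0, 1], [0, 0, 0.265, 0, 0, 0, 1]])

```text
time_s: 5.5
position: [0.4485, 0.3487, 0.046]
tcp_rot: [[0.994, -0.108, 0.002], [-0.108, -0.994, 0.001], [0.002, -0.001, -1.0]]
force: [0.3, 0.3, -0.3]
opening: 0.29
grasp_force: 29.9
```

Call:
step_arm(steps=[[0, 0, 0.005, 0, 0, 0, 1], [0, 0, 0.01, 0, 0, 0, 1], [0, 0, 0.015, 0, 0, 0, 1], [0, 0, 0.015, 0, 0, 0, 1], [0, 0, 0.015, 0, 0, 0, 1]])

```text
time_s: 5.92
position: [0.4482, 0.349, 0.0414]
tcp_rot: [[0.994, -0.107, 0.002], [-0.107, -0.994, 0.001], [0.001, -0.001, -1.0]]
force: [-0.1, -0.1, 5.3]
opening: 0.293
grasp_force: 29.9
```

Contact at 5 N. Opening part way and lifting.

Call:
step_arm(steps=[[0, 0, 0, 0, 0, 0, 0.1], [0, 0, 0, 0, 0, 0, 0.1], [0, 0, 0, 0, 0, 0, 0.1], [0, 0, -0.1, 0, 0, 0, 0.1], [0, 0, -0.2, 0, 0, 0, 0.1], [0, 0, -0.3, 0, 0, 0, -0.15], [0, 0, -0.3, 0, 0, 0, -0.15]])

```text
time_s: 6.5
position: [0.4507, 0.3505, 0.1355]
tcp_rot: [[0.994, -0.107, 0.009], [-0.107, -0.994, 0.005], [0.009, -0.006, -1.0]]
force: [1.4, 0.6, 0.6]
opening: 0.524
grasp_force: 0.0
```

Call:
step_arm(steps=[[0.15, 0.95, 0, 0, 0, -0.033, -0.15], [0.15, 0.95, 0, 0, 0, -0.033, -0.15], [0.15, 0.95, 0, 0, 0, -0.033, -0.15], [0.15, 0.95, 0, 0, 0, -0.033, -0.15], [0.15, 0.95, 0, 0, 0, -0.033, -0.15], [0.15, 0.95, 0, 0, 0, -0.033, -0.15], [0.15, 0.95, 0, 0, 0, -0.033, -0.15], [0.15, 0.95, 0, 0, 0, -0.033, -0.15]])

```text
time_s: 7.17
position: [0.4629, 0.0547, 0.1301]
tcp_rot: [[0.996, -0.089, 0.001], [-0.089, -0.996, -0.002], [0.001, 0.002, -1.0]]
force: [0.1, -0.6, -0.4]
opening: 0.576
grasp_force: 0.0
```

Call:
step_arm(steps=[[0.033, 0.177, 0, 0, 0, -0.01, -0.15], [0.033, 0.177, 0, 0, 0, -0.01, -0.15], [0.033, 0.177, 0.1, 0, 0, -0.01, -0.15], [0.033, 0.177, 0.2, 0, 0, -0.01, -0.15], [0.033, 0.177, 0.25, 0, 0, -0.01, -0.15], [0.033, 0.177, 0.25, 0, 0, -0.01, -0.15], [0.033, 0.177, 0.25, 0, 0, -0.01, -0.15]])

```text
time_s: 7.75
position: [0.4665, 0.0073, 0.0547]
tcp_rot: [[0.997, -0.074, -0.003], [-0.074, -0.997, 0.001], [-0.003, -0.0, -1.0]]
force: [-0.1, 0.3, 1.1]
opening: 0.573
grasp_force: 0.0
```

```bash
python3 w.py k1
```

```text
[0.4665 0.0073 0.0547] 0.5726491749841881
```

View pics/k1.png

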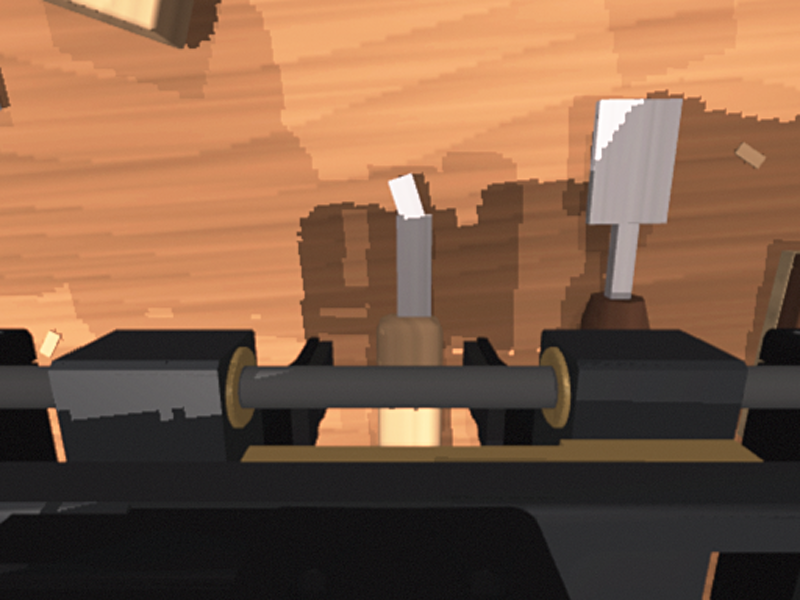

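The knife handle is at column 410 against 397, about 5 mm to −y, which agrees with the reading. Correcting and gripping.

Call:
step_arm(steps=[[0.005, 0.02, 0.0, 0, 0, 0, -0.15], [0.005, 0.02, 0.05, 0, 0, 0, -0.15], [0.005, 0.02, 0.08, 0, 0, 0, -0.15], [0.005, 0.02, 0.08, 0, 0, 0, -0.15], [0.005, 0.02, 0.08, 0, 0, 0, 1], [0.005, 0.02, 0.08, 0, 0, 0, 1], [0.005, 0.02, 0.08, 0, 0, 0, 1], [0.005, 0.02, 0.08, 0, 0, 0, 1]])

```text
time_s: 8.47
position: [0.4686, 0.0007, 0.0321]
tcp_rot: [[0.997, -0.074, 0.001], [-0.074, -0.997, -0.0], [0.001, 0.0, -1.0]]
force: [0.1, 0.7, -0.3]
opening: 0.355
grasp_force: 0.5
```

Call:
step_arm(steps=[[0, 0, 0, 0, 0, 0, 1], [0, 0, 0, 0, 0, 0, 1], [0, 0, -0.1, 0, 0, 0, 1], [0, 0, -0.2, 0, 0, 0, 1], [0, 0, -0.3, 0, 0, 0, 1], [0, 0, -0.3, 0, 0, 0, 1], [0, 0, -0.3, 0, 0, 0, 1]])

```text
time_s: 9.05
position: [0.4693, 0.0005, 0.1229]
tcp_rot: [[0.997, -0.074, 0.004], [-0.074, -0.997, -0.001], [0.004, 0.001, -1.0]]
force: [-0.5, 0.4, -1.1]
opening: 0.321
grasp_force: 30.0
```

Call:
step_arm(steps=[[-0.017, 0.587, 0, 0, 0, -0.979, 1], [-0.017, 0.587, 0, 0, 0, -0.979, 1], [-0.017, 0.587, 0, 0, 0, -0.979, 1], [-0.017, 0.587, 0, 0, 0, -0.979, 1], [-0.017, 0.587, 0, 0, 0, -0.979, 1], [-0.017, 0.587, 0, 0, 0, -0.979, 1], [-0.017, 0.587, 0, 0, 0, -0.979, 1], [-0.017, 0.587, 0, 0, 0, -0.979, 1]])

```text
time_s: 9.72
position: [0.449, -0.1748, 0.1199]
tcp_rot: [[0.768, 0.64, -0.003], [0.64, -0.768, 0.002], [-0.001, -0.004, -1.0]]
force: [-0.7, 0.8, -0.7]
opening: 0.321
grasp_force: 30.0
```

Call:
step_arm(steps=[[-0.415, 0.415, 0, 0, 0, -0.979, 1], [-0.415, 0.415, 0, 0, 0, -0.979, 1], [-0.415, 0.415, 0, 0, 0, -0.979, 1], [-0.415, 0.415, 0, 0, 0, -0.979, 1], [-0.415, 0.415, 0, 0, 0, -0.979, 1], [-0.415, 0.415, 0, 0, 0, -0.979, 1], [-0.415, 0.415, 0, 0, 0, -0.979, 1], [-0.415, 0.415, 0, 0, 0, -0.979, 1]])

```text
time_s: 10.38
position: [0.4336, -0.3492, 0.12]
tcp_rot: [[0.109, 0.994, -0.002], [0.994, -0.109, 0.002], [0.002, -0.002, -1.0]]
force: [-0.8, -0.4, -0.5]
opening: 0.314
grasp_force: 30.0
```

```bash
python3 w.py k2
```

```text
[ 0.4336 -0.3492  0.12  ] 0.3138634432969299
```

View pics/k2.png

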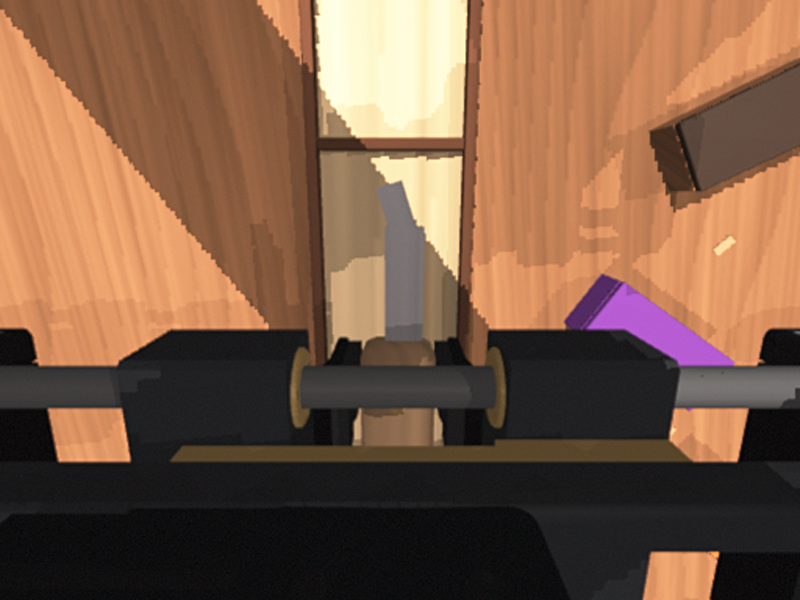

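The knife is centred, its handle at column 398 in a compartment running from 325 to 463, with the divider's near edge at row 151. I'll check the margin along the tray by computation.

```bash
python3 - <<'E'
from m import *
C=load("k2"); e=P(C,392,151,.016)[:2]; x=np.array([.106,.994]); o=np.array([.4383,-.2996])
print("divider near face along x, expect .037:",(e-o)@x)
for z in (.09,.10,.11): print("tip along x",(P(C,390,183,z)[:2]-o)@x)
E
```

```text
divider near face along x, expect .037: 0.03550751850209456
tip along x 0.01818572332322507
tip along x 0.017984562038584107
tip along x 0.017783400753943145
```

Call:
step_arm(steps=[[0, 0, 0.1, 0, 0, 0, 1], [0, 0, 0.2, 0, 0, 0, 1], [0, 0, 0.24, 0, 0, 0, 1], [0, 0, 0.255, 0, 0, 0, 1], [0, 0, 0.255, 0, 0, 0, 1], [0, 0, 0.255, 0, 0, 0, 1], [0, 0, 0.255, 0, 0, 0, 1]])

```text
time_s: 11.02
position: [0.435, -0.3505, 0.0462]
tcp_rot: [[0.107, 0.994, 0.002], [0.994, -0.107, -0.002], [-0.002, 0.002, -1.0]]
force: [0.2, -0.9, -0.0]
opening: 0.321
grasp_force: 30.0
```

Call:
step_arm(steps=[[0.01, 0, 0.01, 0, 0, 0, 1], [0.01, 0, 0.016, 0, 0, 0, 1], [0.01, 0, 0.022, 0, 0, 0, 1], [0.01, 0, 0.026, 0, 0, 0, 1], [0.01, 0, 0.03, 0, 0, 0, 1], [0.01, 0, 0.03, 0, 0, 0, 1], [0.01, 0, 0.03, 0, 0, 0, 1]])

```text
time_s: 11.6
position: [0.4348, -0.3469, 0.038]
tcp_rot: [[0.107, 0.994, 0.001], [0.994, -0.107, -0.001], [-0.001, 0.001, -1.0]]
force: [-0.8, 1.5, 13.4]
opening: 0.317
grasp_force: 30.0
```

Call:
step_arm(steps=[[0.01, 0, 0.03, 0, 0, 0, 0.17], [0.0, 0, 0.0, 0, 0, 0, 0.17], [0, 0, 0, 0, 0, 0, 0.17], [0, 0, 0, 0, 0, 0, 0.17], [0, 0, -0.1, 0, 0, 0, 0.17], [0, 0, -0.2, 0, 0, 0, 0.17], [0, 0, -0.3, 0, 0, 0, -0.4], [0, 0, -0.3, 0, 0, 0, -0.4]])

```text
time_s: 12.27
position: [0.4367, -0.3491, 0.1305]
tcp_rot: [[0.107, 0.994, 0.006], [0.994, -0.107, -0.007], [-0.006, 0.007, -1.0]]
force: [0.2, -0.1, 0.4]
opening: 0.495
grasp_force: 0.0
```

Call:
step_arm(steps=[[0.325, 0.582, 0, 0, 0, 1, -0.4], [0.325, 0.582, 0, 0, 0, 1, -0.4], [0.325, 0.582, 0, 0, 0, 1, -0.4], [0.325, 0.582, 0, 0, 0, 1, -0.4], [0.325, 0.582, 0, 0, 0, 1, -0.4], [0.325, 0.582, 0, 0, 0, 1, -0.4], [0.325, 0.582, 0, 0, 0, 1, -0.4], [0.325, 0.582, 0, 0, 0, 1, -0.4]])

```text
time_s: 12.93
position: [0.6187, -0.2672, 0.1242]
tcp_rot: [[0.778, 0.628, -0.002], [0.628, -0.778, 0.001], [-0.001, -0.002, -1.0]]
force: [0.0, 0.2, 0.6]
opening: 0.702
grasp_force: 0.0
```

Call:
step_arm(steps=[[-0.002, 0.013, 0, 0, 0, 0.391, -0.4], [-0.002, 0.013, 0, 0, 0, 0.391, -0.4], [-0.002, 0.013, 0.05, 0, 0, 0.391, -0.4], [-0.002, 0.013, 0.15, 0, 0, 0.391, -0.4], [-0.002, 0.013, 0.2, 0, 0, 0.391, -0.4], [-0.002, 0.013, 0.2, 0, 0, 0.391, -0.4], [-0.002, 0.013, 0.2, 0, 0, 0.391, -0.4]])

```text
time_s: 13.52
position: [0.6193, -0.2717, 0.0644]
tcp_rot: [[0.932, 0.363, -0.003], [0.363, -0.932, 0.002], [-0.002, -0.003, -1.0]]
force: [0.9, -0.6, 0.2]
opening: 0.699
grasp_force: 0.0
```

```bash
python3 w.py h1
```

```text
[ 0.6193 -0.2717  0.0644] 0.6990121521967286
```

View pics/h1.png

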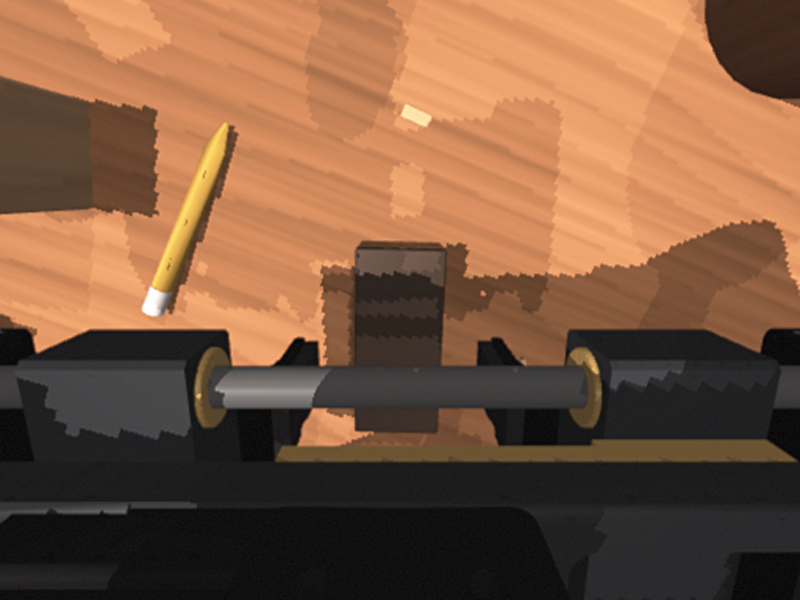

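The hone at column 399 is centred and aligned between the jaws. Lowering and gripping.

Call:
step_arm(steps=[[0, 0, 0.05, 0, 0, 0, -0.4], [0, 0, 0.09, 0, 0, 0, -0.4], [0, 0, 0.1, 0, 0, 0, -0.4], [0, 0, 0.1, 0, 0, 0, 1], [0, 0, 0.1, 0, 0, 0, 1], [0, 0, 0.1, 0, 0, 0, 1], [0, 0, 0.1, 0, 0, 0, 1], [0, 0, 0.1, 0, 0, 0, 1]])

```text
time_s: 14.23
position: [0.621, -0.2721, 0.0368]
tcp_rot: [[0.932, 0.363, 0.001], [0.363, -0.932, -0.0], [0.001, 0.001, -1.0]]
force: [-0.4, -0.5, 3.5]
opening: 0.41
grasp_force: 30.2
```

Call:
step_arm(steps=[[0, 0, 0, 0, 0, 0, 1], [0, 0, 0, 0, 0, 0, 1], [0, 0, -0.1, 0, 0, 0, 1], [0, 0, -0.2, 0, 0, 0, 1], [0, 0, -0.35, 0, 0, 0, 1], [0, 0, -0.45, 0, 0, 0, 1], [0, 0, -0.45, 0, 0, 0, 1], [0, 0, -0.45, 0, 0, 0, 1]])

```text
time_s: 14.9
position: [0.622, -0.2728, 0.174]
tcp_rot: [[0.932, 0.363, 0.005], [0.363, -0.932, -0.003], [0.003, 0.005, -1.0]]
force: [-0.2, 0.8, -0.8]
opening: 0.407
grasp_force: 30.0
```

Call:
step_arm(steps=[[0.115, -0.893, 0, 0, 0, -0.694, 1], [0.115, -0.893, 0, 0, 0, -0.694, 1], [0.115, -0.893, 0, 0, 0, -0.694, 1], [0.115, -0.893, 0, 0, 0, -0.694, 1], [0.115, -0.893, 0, 0, 0, -0.694, 1], [0.115, -0.893, 0, 0, 0, -0.694, 1], [0.115, -0.893, 0, 0, 0, -0.694, 1], [0.115, -0.893, 0, 0, 0, -0.694, 1]])

```text
time_s: 15.57
position: [0.5512, -0.0048, 0.1689]
tcp_rot: [[0.605, 0.796, -0.008], [0.796, -0.605, 0.003], [-0.003, -0.008, -1.0]]
force: [1.1, -1.0, -0.7]
opening: 0.413
grasp_force: 30.0
```

Call:
step_arm(steps=[[0.558, -0.676, 0.15, 0, 0, -0.689, 1], [0.558, -0.676, 0.15, 0, 0, -0.689, 1], [0.558, -0.676, 0.15, 0, 0, -0.689, 1], [0.558, -0.676, 0.15, 0, 0, -0.689, 1], [0.558, -0.676, 0.15, 0, 0, -0.689, 1], [0.558, -0.676, 0.15, 0, 0, -0.689, 1], [0.558, -0.676, 0.15, 0, 0, -0.689, 1], [0.558, -0.676, 0.15, 0, 0, -0.689, 1]])

```text
time_s: 16.23
position: [0.4943, 0.249, 0.1238]
tcp_rot: [[0.108, 0.994, -0.004], [0.994, -0.108, -0.001], [-0.001, -0.004, -1.0]]
force: [-0.7, 0.1, -1.4]
opening: 0.408
grasp_force: 30.0
```

```bash
python3 w.py h2
```

```text
[0.4943 0.249  0.1238] 0.40827425057818445
```

View pics/h2.png

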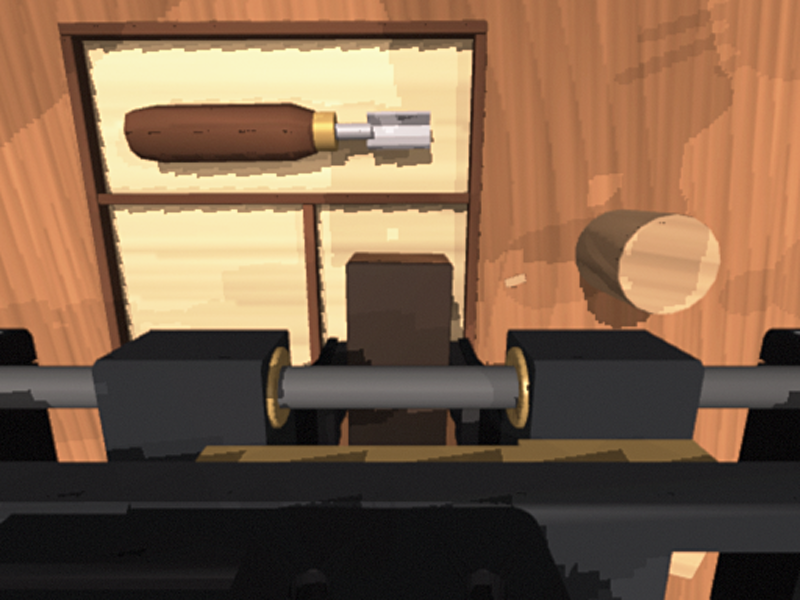

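The gouge lies centred in its compartment. The hone at column 400 is over the small compartment, which runs from 325 to 465, with the divider's lower edge at row 206. Checking the y offset.

```bash
python3 - <<'E'
from m import *
C=load("h2"); a=np.radians(-6.2);R=np.array([[np.cos(a),-np.sin(a)],[np.sin(a),np.cos(a)]]);o=np.array([.438,.2965])
f=lambda u,v,z:(R.T@(P(C,u,v,z)[:2]-o)).round(4)
print("div (y .009)",f(400,206,.016),"left wall x .016",f(325,260,.016),"right wall x .1",f(466,260,.016))
s=pickle.load(open("h2.pkl","rb"))[0]; print("tcp",R.T@(s["position"][:2]-o), "hone top end", f(400,264,.124-.037+.028))
E
```

```text
div (y .009) [0.0627 0.0163] left wall x .016 [ 0.0214 -0.0128] right wall x .1 [ 0.099  -0.0128]
tcp [ 0.06105265 -0.04111261] hone top end [0.0626 0.0009]
```

Call:
step_arm(steps=[[0, 0, 0.1, 0, 0, 0, 1], [0, 0, 0.2, 0, 0, 0, 1], [0, 0, 0.24, 0, 0, 0, 1], [0, 0, 0.25, 0, 0, 0, 1], [0, 0, 0.25, 0, 0, 0, 1], [0, 0, 0.25, 0, 0, 0, 1], [0, 0, 0.25, 0, 0, 0, 1]])

```text
time_s: 16.87
position: [0.4975, 0.2458, 0.0518]
tcp_rot: [[0.114, 0.993, 0.002], [0.993, -0.114, 0.0], [0.0, 0.002, -1.0]]
force: [-0.2, 0.0, -0.9]
opening: 0.41
grasp_force: 30.0
```

Call:
step_arm(steps=[[0.02, -0.01, 0, 0, 0, 0, 1], [0.02, -0.01, 0.01, 0, 0, 0, 1], [0.02, -0.01, 0.018, 0, 0, 0, 1], [0.02, -0.01, 0.024, 0, 0, 0, 1], [0.02, -0.01, 0.029, 0, 0, 0, 1], [0.02, -0.01, 0.033, 0, 0, 0, 1], [0.02, -0.01, 0.033, 0, 0, 0, 1], [0.02, -0.01, 0.033, 0, 0, 0, 1]])

```text
time_s: 17.53
position: [0.4943, 0.2519, 0.042]
tcp_rot: [[0.112, 0.994, 0.0], [0.994, -0.112, -0.001], [-0.001, 0.0, -1.0]]
force: [-0.2, -3.9, 7.6]
opening: 0.415
grasp_force: 30.0
```

Call:
step_arm(steps=[[0, 0, 0, 0, 0, 0, -0.1], [0, 0, 0, 0, 0, 0, -0.1], [0, 0, 0, 0, 0, 0, -0.1], [0, 0, -0.1, 0, 0, 0, -0.1], [0, 0, -0.2, 0, 0, 0, -0.1], [0, 0, -0.3, 0, 0, 0, -1], [0, 0, -0.3, 0, 0, 0, -1]])

```text
time_s: 18.12
position: [0.4976, 0.254, 0.136]
tcp_rot: [[0.113, 0.994, 0.01], [0.994, -0.113, 0.003], [0.004, 0.01, -1.0]]
force: [0.4, 0.1, -0.1]
opening: 0.629
grasp_force: 0.0
```

Call:
step_arm(steps=[[-0.487, 0.525, 0, 0, 0, -0.817, -0.75], [-0.487, 0.525, 0, 0, 0, -0.817, -0.75], [-0.487, 0.525, 0, 0, 0, -0.817, -0.75], [-0.487, 0.525, 0, 0, 0, -0.817, -0.75], [-0.487, 0.525, 0, 0, 0, -0.817, -0.75], [-0.487, 0.525, 0, 0, 0, -0.817, -0.75], [-0.487, 0.525, 0, 0, 0, -0.817, -0.75], [-0.487, 0.525, 0, 0, 0, -0.817, -0.75]])

```text
time_s: 18.78
position: [0.6334, 0.0895, 0.13]
tcp_rot: [[-0.502, 0.865, -0.002], [0.865, 0.502, 0.001], [0.002, -0.002, -1.0]]
force: [-0.0, -0.1, 0.7]
opening: 0.871
grasp_force: 0.0
```

Call:
step_arm(steps=[[-0.004, 0.014, 0, 0, 0, -0.82, -0.75], [-0.004, 0.014, 0, 0, 0, -0.82, -0.75], [-0.004, 0.014, 0, 0, 0, -0.82, -0.75], [-0.004, 0.014, 0.1, 0, 0, -0.82, -0.75], [-0.004, 0.014, 0.2, 0, 0, -0.82, -0.75], [-0.004, 0.014, 0.22, 0, 0, -0.82, -0.75], [-0.004, 0.014, 0.22, 0, 0, -0.82, -0.75], [-0.004, 0.014, 0.22, 0, 0, -0.82, -0.75]])

```text
time_s: 19.45
position: [0.6376, 0.0921, 0.0652]
tcp_rot: [[-0.921, 0.389, -0.001], [0.389, 0.921, 0.0], [0.001, -0.0, -1.0]]
force: [-0.0, 0.2, 0.5]
opening: 0.872
grasp_force: 0.0
```

```bash
python3 w.py p1
```

```text
[0.6376 0.0921 0.0652] 0.8720322245371931
```

View pics/p1.png

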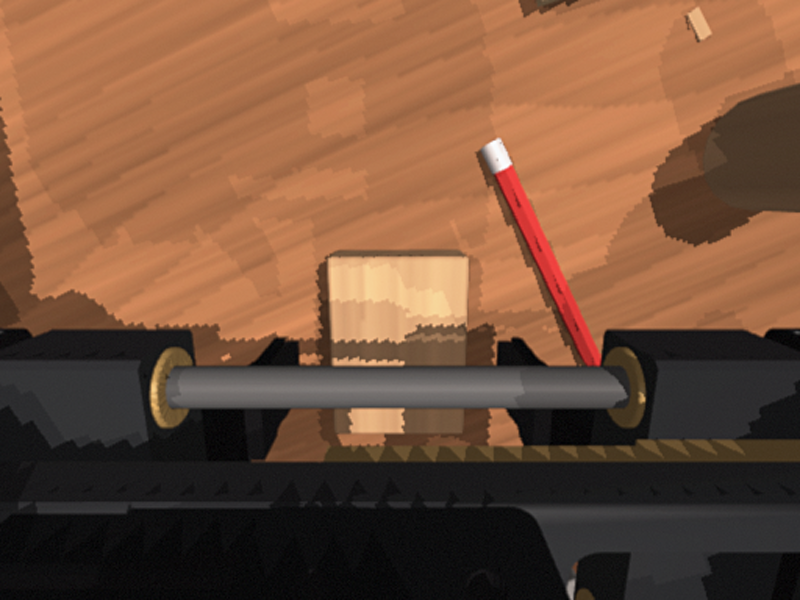

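The panel is centred (328 to 467) and aligned, with the pencil clear of the fingers. Gripping.

Call:
step_arm(steps=[[0, 0, 0.05, 0, 0, 0, -0.75], [0, 0, 0.09, 0, 0, 0, -0.75], [0, 0, 0.1, 0, 0, 0, -0.75], [0, 0, 0.1, 0, 0, 0, 1], [0, 0, 0.1, 0, 0, 0, 1], [0, 0, 0.1, 0, 0, 0, 1], [0, 0, 0.1, 0, 0, 0, 1], [0, 0, 0.1, 0, 0, 0, 1]])

```text
time_s: 20.17
position: [0.639, 0.0908, 0.0359]
tcp_rot: [[-0.922, 0.388, 0.001], [0.388, 0.922, 0.0], [-0.001, 0.001, -1.0]]
force: [0.2, -0.3, 1.5]
opening: 0.665
grasp_force: 30.0
```

Call:
step_arm(steps=[[0, 0, 0, 0, 0, 0, 1], [0, 0, 0, 0, 0, 0, 1], [0, 0, -0.1, 0, 0, 0, 1], [0, 0, -0.2, 0, 0, 0, 1], [0, 0, -0.35, 0, 0, 0, 1], [0, 0, -0.35, 0, 0, 0, 1], [0, 0, -0.35, 0, 0, 0, 1], [0, 0, -0.35, 0, 0, 0, 1]])

```text
time_s: 20.83
position: [0.6379, 0.0908, 0.1399]
tcp_rot: [[-0.922, 0.388, -0.001], [0.388, 0.922, -0.0], [0.001, -0.0, -1.0]]
force: [-0.4, -0.9, -0.6]
opening: 0.66
grasp_force: 30.0
```

Call:
step_arm(steps=[[0.99, 0.21, 0, 0, 0, -0.369, 1], [0.99, 0.21, 0, 0, 0, -0.369, 1], [0.99, 0.21, 0, 0, 0, -0.369, 1], [0.99, 0.21, 0, 0, 0, -0.369, 1], [0.99, 0.21, 0, 0, 0, -0.369, 1], [0.99, 0.21, 0, 0, 0, -0.369, 1], [0.99, 0.21, 0, 0, 0, -0.369, 1], [0.99, 0.21, 0, 0, 0, -0.369, 1]])

```text
time_s: 21.5
position: [0.3806, 0.2646, 0.138]
tcp_rot: [[-0.994, 0.105, -0.012], [0.105, 0.994, -0.003], [0.011, -0.005, -1.0]]
force: [-0.1, -0.4, -0.5]
opening: 0.664
grasp_force: 30.0
```

Call:
step_arm(steps=[[-0.013, 0, 0.0, 0, 0, 0, 1], [-0.013, 0, 0.08, 0, 0, 0, 1], [-0.013, 0, 0.16, 0, 0, 0, 1], [-0.013, 0, 0.2, 0, 0, 0, 1], [-0.013, 0, 0.2, 0, 0, 0, 1], [-0.013, 0, 0.2, 0, 0, 0, 1], [-0.013, 0, 0.2, 0, 0, 0, 1]])

```text
time_s: 22.08
position: [0.394, 0.2634, 0.08]
tcp_rot: [[-0.994, 0.109, 0.0], [0.109, 0.994, -0.0], [-0.0, 0.0, -1.0]]
force: [0.2, -0.6, -0.4]
opening: 0.657
grasp_force: 30.0
```

```bash
python3 w.py p2
```

```text
[0.394  0.2634 0.08  ] 0.6573606419844553
```

View pics/p2.png

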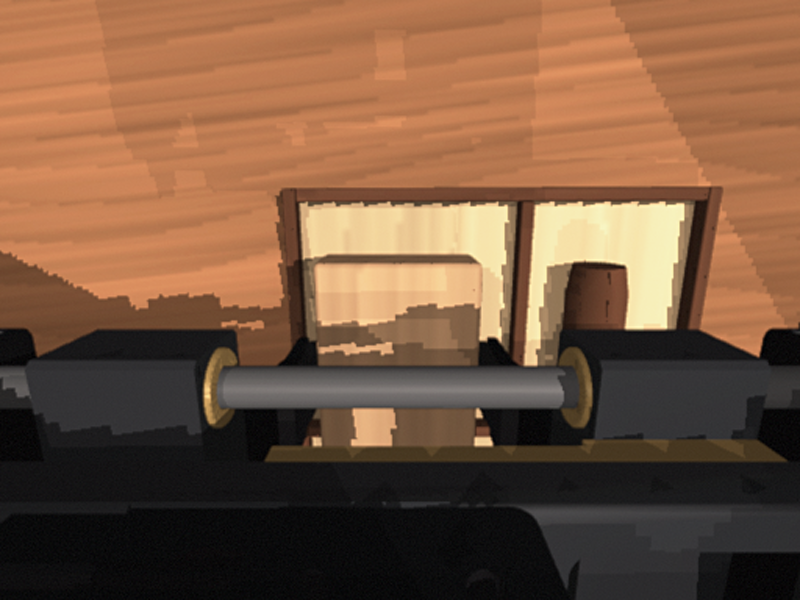

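The panel at column 398 is over the large compartment (303 to 515), about 4 mm off centre. Correcting and lowering.

Call:
step_arm(steps=[[0.013, 0.013, 0.04, 0, 0, 0, 1], [0.013, 0.013, 0.08, 0, 0, 0, 1], [0.013, 0.013, 0.1, 0, 0, 0, 1], [0.013, 0.013, 0.11, 0, 0, 0, 1], [0.013, 0.013, 0.117, 0, 0, 0, 1], [0.013, 0.013, 0.124, 0, 0, 0, 1], [0.013, 0.013, 0.128, 0, 0, 0, 1], [0.013, 0.013, 0.128, 0, 0, 0, 1]])

```text
time_s: 22.8
position: [0.3898, 0.268, 0.0419]
tcp_rot: [[-0.994, 0.108, 0.001], [0.108, 0.994, 0.0], [-0.001, 0.0, -1.0]]
force: [-0.2, 0.3, -1.1]
opening: 0.664
grasp_force: 30.0
```

Call:
step_arm(steps=[[0, 0, 0.003, 0, 0, 0, 1], [0, 0, 0.006, 0, 0, 0, 1], [0, 0, 0.006, 0, 0, 0, 1]])

```text
time_s: 23.05
position: [0.3898, 0.268, 0.0418]
tcp_rot: [[-0.994, 0.108, 0.002], [0.108, 0.994, 0.001], [-0.002, 0.001, -1.0]]
force: [-2.2, -1.1, 14.9]
opening: 0.662
grasp_force: 30.0
```

Call:
step_arm(steps=[[0, 0, -0.006, 0, 0, 0, -0.5], [0, 0, -0.006, 0, 0, 0, -0.5], [0, 0, -0.006, 0, 0, 0, -0.5], [0, 0, -0.1, 0, 0, 0, -0.5], [0, 0, -0.2, 0, 0, 0, -0.5], [0, 0, -0.35, 0, 0, 0, -0.5], [0, 0, -0.45, 0, 0, 0, -0.5], [0, 0, -0.45, 0, 0, 0, -0.5]])

```text
time_s: 23.72
position: [0.3929, 0.2695, 0.1803]
tcp_rot: [[-0.994, 0.108, 0.011], [0.108, 0.994, 0.004], [-0.011, 0.005, -1.0]]
force: [0.9, 0.7, 0.4]
opening: 0.749
grasp_force: 0.0
```

Call:
step_arm(steps=[[-0.472, -0.566, 0, 0, 0, -0.23, -0.6], [-0.472, -0.566, 0, 0, 0, -0.23, -0.6], [-0.472, -0.566, 0, 0, 0, -0.23, -0.6], [-0.472, -0.566, 0, 0, 0, -0.23, -0.6], [-0.472, -0.566, 0, 0, 0, -0.23, -0.6], [-0.472, -0.566, 0, 0, 0, -0.23, -0.6], [-0.472, -0.566, 0, 0, 0, -0.23, -0.6]])

```text
time_s: 24.3
position: [0.5152, 0.0801, 0.1744]
tcp_rot: [[-0.998, -0.067, 0.003], [-0.067, 0.998, -0.001], [-0.003, -0.001, -1.0]]
force: [0.3, 0.2, 0.0]
opening: 0.798
grasp_force: 0.0
```

Call:
step_arm(steps=[[-0.369, -0.621, 0, 0, 0, -0.238, -0.6], [-0.369, -0.621, 0, 0, 0, -0.238, -0.6], [-0.369, -0.621, 0, 0, 0, -0.238, -0.6], [-0.369, -0.621, 0, 0, 0, -0.238, -0.6], [-0.369, -0.621, 0, 0, 0, -0.238, -0.6], [-0.369, -0.621, 0, 0, 0, -0.238, -0.6], [-0.369, -0.621, 0, 0, 0, -0.238, -0.6], [-0.369, -0.621, 0, 0, 0, -0.238, -0.6]])

```text
time_s: 24.97
position: [0.6342, -0.0927, 0.1737]
tcp_rot: [[-0.967, -0.256, -0.004], [-0.256, 0.967, 0.002], [0.003, 0.003, -1.0]]
force: [-0.7, 0.7, 0.3]
opening: 0.8
grasp_force: 0.0
```

```bash
cat > blk.py <<'E'
from m import *
import sys
C=load(sys.argv[1]); K,T=C
# pale region near the block: fit rectangle to top-face contour by colour
im=K["image"]; hsv=cv2.cvtColor(im,cv2.COLOR_RGB2HSV)
s=pickle.load(open(sys.argv[1]+".pkl","rb"))[0]; z=.06
ex=proj(K,T,np.array([.638,-.0985,z])); print("expected px",ex, "colour",hsv[int(ex[1])-6,int(ex[0])])
a=np.radians(14.5)
print("corners",proj(K,T,np.array([[.638+np.cos(a+k)*.0318,-.0985+np.sin(a+k)*.0318,z] for k in np.radians([45,135,225,315])])).round(0).tolist())
print("tcp col",proj(K,T,np.append(s["position"][:2],z)))
for r in (150,160,170,180):
    print(r,[int(x) for x in im[r,200:310:4].astype(int).sum(1)])
E
python3 w.py b1; python3 blk.py b1
```

```text
[ 0.6342 -0.0927  0.1737] 0.8001653629536942
expected px [246.71813386 198.54263125] colour [ 13 114 168]
corners [[271.0, 222.0], [272.0, 174.0], [221.0, 174.0], [222.0, 222.0]]
tcp col [253.97302794 196.2325984 ]
150 [344, 346, 322, 438, 312, 448, 417, 455, 404, 425, 418, 411, 415, 432, 438, 439, 440, 443, 429, 462, 458, 447, 441, 434, 430, 440, 448, 457]
160 [243, 240, 244, 245, 255, 261, 269, 269, 233, 303, 440, 426, 424, 434, 443, 436, 436, 421, 421, 434, 441, 424, 432, 423, 442, 438, 434, 433]
170 [258, 260, 267, 266, 265, 271, 275, 212, 212, 220, 224, 226, 219, 222, 235, 229, 229, 267, 444, 456, 443, 439, 443, 452, 452, 451, 447, 442]
180 [250, 233, 239, 242, 241, 247, 341, 362, 364, 364, 366, 363, 357, 389, 394, 386, 365, 514, 399, 418, 445, 440, 448, 457, 466, 478, 491, 483]
```

The block spans columns about 223 to 270 in the frame, where I predicted it. Lowering and gripping.

Call:
step_arm(steps=[[-0.007, -0.022, 0, 0, 0, 0, -0.6], [-0.007, -0.022, 0, 0, 0, 0, -0.6], [-0.007, -0.022, 0.1, 0, 0, 0, -0.6], [-0.007, -0.022, 0.2, 0, 0, 0, -0.6], [-0.007, -0.022, 0.2, 0, 0, 0, -0.6], [-0.007, -0.022, 0.2, 0, 0, 0, -0.6]])

```text
time_s: 25.52
position: [0.6379, -0.0985, 0.1137]
tcp_rot: [[-0.966, -0.257, -0.005], [-0.257, 0.966, 0.002], [0.004, 0.003, -1.0]]
force: [-0.1, -0.5, 0.0]
opening: 0.798
grasp_force: 0.0
```

Call:
step_arm(steps=[[0, 0, 0.1, 0, 0, 0, -0.6], [0, 0, 0.18, 0, 0, 0, -0.6], [0, 0, 0.21, 0, 0, 0, -0.6], [0, 0, 0.21, 0, 0, 0, -0.6], [0, 0, 0.21, 0, 0, 0, 1], [0, 0, 0.21, 0, 0, 0, 1], [0, 0, 0.21, 0, 0, 0, 1], [0, 0, 0.21, 0, 0, 0, 1]])

```text
time_s: 26.18
position: [0.6405, -0.1001, 0.0536]
tcp_rot: [[-0.967, -0.256, 0.003], [-0.256, 0.967, -0.001], [-0.002, -0.002, -1.0]]
force: [-0.7, 0.1, -0.2]
opening: 0.579
grasp_force: 0.0
```

Call:
step_arm(steps=[[0, 0, 0, 0, 0, 0, 1], [0, 0, 0, 0, 0, 0, 1], [0, 0, -0.1, 0, 0, 0, 1], [0, 0, -0.2, 0, 0, 0, 1], [0, 0, -0.3, 0, 0, 0, 1], [0, 0, -0.3, 0, 0, 0, 1], [0, 0, -0.3, 0, 0, 0, 1], [0, 0, -0.3, 0, 0, 0, 1]])

```text
time_s: 26.85
position: [0.6388, -0.0996, 0.1415]
tcp_rot: [[-0.967, -0.256, -0.001], [-0.256, 0.967, 0.0], [0.001, 0.001, -1.0]]
force: [-0.5, -0.4, -0.3]
opening: 0.513
grasp_force: 30.0
```

Call:
step_arm(steps=[[0.709, -0.19, 0, 0, 0, 0.464, 1], [0.709, -0.19, 0, 0, 0, 0.464, 1], [0.709, -0.19, 0, 0, 0, 0.464, 1], [0.709, -0.19, 0, 0, 0, 0.464, 1], [0.709, -0.19, 0, 0, 0, 0.464, 1], [0.709, -0.19, 0, 0, 0, 0.464, 1], [0.709, -0.19, 0, 0, 0, 0.464, 1], [0.709, -0.19, 0, 0, 0, 0.464, 1]])

```text
time_s: 27.52
position: [0.4479, -0.2095, 0.141]
tcp_rot: [[-0.994, 0.107, -0.001], [0.107, 0.994, 0.001], [0.001, 0.001, -1.0]]
force: [0.1, 0.2, 0.3]
opening: 0.511
grasp_force: 30.0
```

Call:
step_arm(steps=[[0, 0, 0.08, 0, 0, 0, 1], [0, 0, 0.16, 0, 0, 0, 1], [0, 0, 0.22, 0, 0, 0, 1], [0, 0, 0.245, 0, 0, 0, 1], [0, 0, 0.255, 0, 0, 0, 1], [0, 0, 0.26, 0, 0, 0, 1], [0, 0, 0.26, 0, 0, 0, 1]])

```text
time_s: 28.1
position: [0.4493, -0.2093, 0.0641]
tcp_rot: [[-0.995, 0.104, 0.001], [0.104, 0.995, -0.0], [-0.001, -0.0, -1.0]]
force: [-0.4, -0.1, 0.2]
opening: 0.515
grasp_force: 30.0
```

Call:
step_arm(steps=[[0, 0, 0.006, 0, 0, 0, 1], [0, 0, 0.011, 0, 0, 0, 1], [0, 0, 0.016, 0, 0, 0, 1], [0, 0, 0.02, 0, 0, 0, 1], [0, 0, 0.022, 0, 0, 0, 1], [0, 0, 0.022, 0, 0, 0, 1]])

```text
time_s: 28.6
position: [0.4488, -0.2097, 0.0591]
tcp_rot: [[-0.994, 0.105, 0.002], [0.105, 0.994, -0.001], [-0.002, -0.001, -1.0]]
force: [-1.2, 1.7, 12.7]
opening: 0.512
grasp_force: 30.0
```

Contact at 13 N. Opening and lifting straight up.

Call:
step_arm(steps=[[0, 0, -0.004, 0, 0, 0, -0.6], [0, 0, -0.004, 0, 0, 0, -0.6], [0, 0, -0.004, 0, 0, 0, -0.6], [0, 0, -0.004, 0, 0, 0, -0.6], [0, 0, -0.1, 0, 0, 0, -0.6], [0, 0, -0.2, 0, 0, 0, -0.6], [0, 0, -0.35, 0, 0, 0, -0.6], [0, 0, -0.45, 0, 0, 0, -0.6]])

```text
time_s: 29.27
position: [0.4483, -0.2093, 0.1938]
tcp_rot: [[-0.994, 0.105, -0.001], [0.105, 0.994, 0.0], [0.001, 0.0, -1.0]]
force: [0.1, -0.7, 0.3]
opening: 0.795
grasp_force: 0.0
```

Call:
step_arm(steps=[[-0.5, 0, -0.5, 0, 0, 0, -0.6], [-0.5, 0, -0.5, 0, 0, 0, -0.6], [-0.5, 0, -0.5, 0, 0, 0, -0.6], [-0.5, 0, -0.5, 0, 0, 0, -0.6], [-0.5, 0, -0.5, 0, 0, 0, -0.6], [-0.5, 0, -0.5, 0, 0, 0, -0.6], [-0.5, 0, -0.5, 0, 0, 0, -0.6], [-0.5, 0, -0.5, 0, 0, 0, -0.6]])

```text
time_s: 29.93
position: [0.5964, -0.2245, 0.3407]
tcp_rot: [[-0.994, 0.105, -0.003], [0.105, 0.994, 0.002], [0.004, 0.001, -1.0]]
force: [0.0, 0.7, 0.5]
opening: 0.8
grasp_force: 0.0
```

```bash
python3 - <<'E'
from ov import *
import ov
a=np.radians(-6.2);R=np.array([[np.cos(a),-np.sin(a)],[np.sin(a),np.cos(a)]])
S=lambda x,y:R@[x,y]+[.438,.2985]
est.clear()
est.update(hone=(*S(.061,-.041),83.8),panel=(*S(-.045,-.041),-6.2),gouge=(*S(0,.053),-6.2),knife=(.433,-.349,83.9),block=(.448,-.209,83.9),sq=(.438,.2985,-6.2),nar=(.4383,-.2996,83.9))
s=read_state();print(s["position"])
o=np.zeros((600,800,3),np.uint8)
t=capture("top");c=capture("scene");w=capture("wrist")
for k,(n,u,v) in enumerate([("t",181,217),("t",343,218)]):
    im=draw(t["image"],t,t["world_from_camera"],5); im0=cv2.resize(t["image"][:,:,::-1],None,fx=5,fy=5,interpolation=cv2.INTER_CUBIC)
    o[:400,k*400:k*400+400]=(im0 if 1 else im)[v*5-200:v*5+200,u*5-200:u*5+200]
sc=cv2.resize(c["image"][:,:,::-1],None,fx=2,fy=2,interpolation=cv2.INTER_CUBIC)
o[400:,:800]=sc[270:470,180:980]
cv2.imwrite("pics/fin.png",o)
E
```

```text
[ 0.59643851 -0.22454101  0.34072191]
```

View pics/fin.png

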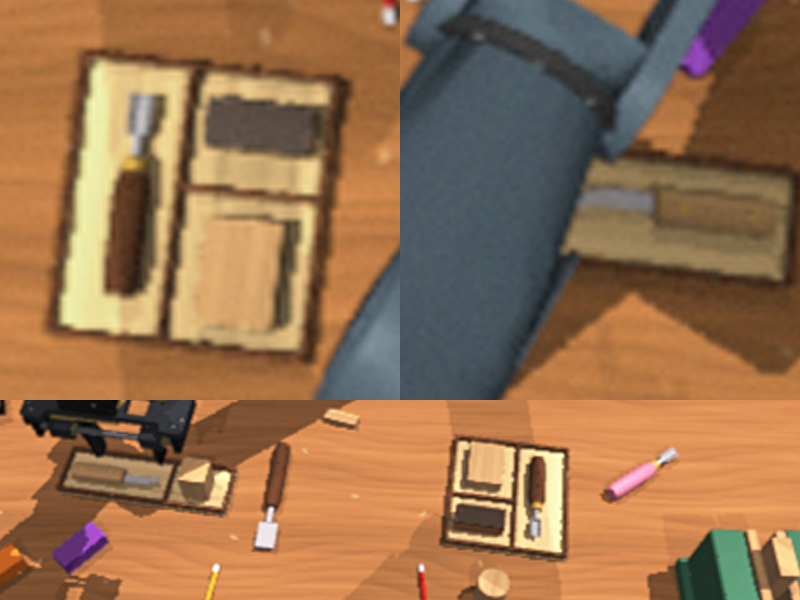

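The last view shows all five items lying flat inside their compartments: the gouge, hone and panel in the square tray, and the knife and upright block in the narrow tray. The chisel and roundel are untouched and the robot is clear. Handing in.

```bash
python3 -c "
from rig import *
print(hand_in())"
```

```text
the job is handed in; nothing more can be done
None
```

I packed both kits and handed the job in after about 30 s of robot time; the rig gave no verdict, but the last pictures show all five items in their compartments and the chisel and round blank where they started.

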